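Set out the rest pillars for a sloping weldment

ROBOT

A 7-joint arm with a two-finger parallel gripper is mounted at the origin on the work surface; the furniture and walls round the work are solid. World frame = base frame: x ahead of the robot, y to its left, z up, the work surface at z = 0. Lengths are in mm, angles in rad, forces in N, time in s.
With the tool pointing down it reaches from about 425 to 925 mm from the base axis. Payload 6.8 kg.
Tool frame: the origin (TCP) lies at the very end of the fingers, on their centre line; the grasp point (between the pads) lies 19 mm behind it; z points along the fingers, y is the line along which they close (so a half turn about z gives the same grasp; the last joint's range is limited). The gripper opens to 85 mm and grips with 20 to 120 N. Pads are 22 mm wide; open, the fingers measure 114 mm over their backs; the gripper's body (76 mm by 85 mm) begins 54 mm behind the grasp point. The pads swing forward as they close: fully open they stand 13 mm farther back than shut.
Start: joints at [1.1, 0.477, 0.022, 1.555, -0.011, 1.109, -0.083], TCP at [239.564, -631.076, 197.708] pointing down, gripper open.
Joint ranges: [-2.96, 2.96], [-0.34, 2.1], [-1.41, 1.46], [0.24, 2.44], [-1.37, 4.51], [0.17, 1.92], [-2.96, 2.96]. Speed limits (rad/s): [2.39, 2.39, 3.14, 3.14, 3.14, 3.14, 3.14].

INTERFACE

Orientations are given as a unit quaternion [w, x, y, z].
In Python, from plant import * gives the robot as it stands.
- The arm moves only by the tool play_rows, never from a script. Its arguments are lists of equal length, an entry for each row: "travel": the shift along the tool's x, y, z in m, a list of three; "turn": the turn about the tool's z in degrees. In form: {"travel": [[x, y, z], ...], "turn": [turn, ...]}. A call has 1 to 12 rows; each row is the pose to reach, as a shift and turn from the pose commanded when the call began, along the tool's axes at that moment; what a row does not reach only later rows make up. A row lasts 1/12 s, in which the tool goes at most 41.7 mm and 7.16 degrees, less where a joint would pass 70% of its speed; a pose out of reach is approached as far as the arm can. A call with a gripper value outside its range is refused whole. "fingers" is the closure, from -1 (fully open) to 1 (shut), set as the call begins (left out, the last holds). The fingers move at their own pace and stop on an object; "newtons" is the grip in N (left out, the last holds). Time passes only in rows, so rows that repeat a pose let the fingers close. It gives the time, the measured TCP pose, the force, the opening and the grip force at its end, in the units of the state.
- observe(): the state, without advancing time (a new reading comes with each control period).
- capture(name): name is "scene" or "top"; returns a dict with "pixels" (400x640x3 uint8, blue, green, red), "mtx" (3x3 intrinsics, pixels), "R" (3x3) and "t" (3): a world point X has camera coordinates R X + t. Camera axes: x right, y down, z forward; pixel columns grow to the right and rows downward; lengths in mm; the calibration is good to about 2 mm. A picture is of the moment at which its call begins. There is no depth.
- sign_off(): hands the job in; it is judged then, once.
The state is a dict: "time": time; "joints": joint angles; "qd": joint speeds; "tau": joint torques, N m; "tcp_pos": TCP position; "eef_rot": TCP orientation; "wrist_force": force on the tool from outside, world axes, zero at the start; "ft_torque": the same for the moment, N m; "gripper_width": finger opening in mm; "grasp_force": force on a finger pad.
Only numpy, scipy, OpenCV 4.12 (cv2) and the standard library are available. Lean on these libraries where they do the work, as an engineer would, in place of code of your own. Each camera call takes 0.05 s, during which the arm holds its last target. There are 200 camera calls.

TASK

Set out the four copper-topped rest pillars for a sloping weldment: stand one upright in the middle of each round seat on the blue rail, so that they rise in order of height, the shortest next to the red post and the tallest next to the bare steel post. Leave all four standing free.

Things in the scene. Friction and masses are not known exactly. Their poses are not given: they have to be found in the camera images.
- pillar_24: the smallest rest pillar: upright round dark-steel cylinder 26 mm in diameter and 24 mm tall in all; its top 6 mm is a copper pad, 6 mm smaller in diameter than the steel. Loose, standing on the table. Origin at the centre of its underside, z up along it; grip round the steel from above
- pillar_36: the second smallest rest pillar: upright round dark-steel cylinder 34 mm in diameter and 36 mm tall in all; its top 6 mm is a copper pad, 6 mm smaller in diameter than the steel. Loose, standing on the table. Origin at the centre of its underside, z up along it; grip round the steel from above
- pillar_48: the second largest rest pillar: upright round dark-steel cylinder 42 mm in diameter and 48 mm tall in all; its top 6 mm is a copper pad, 6 mm smaller in diameter than the steel. Loose, standing on the table. Origin at the centre of its underside, z up along it; grip round the steel from above
- pillar_60: the largest rest pillar: upright round dark-steel cylinder 50 mm in diameter and 60 mm tall in all; its top 6 mm is a copper pad, 6 mm smaller in diameter than the steel. Loose, standing on the table. Origin at the centre of its underside, z up along it; grip round the steel from above
- seat_a: one of four like round grey seats in a straight row on the blue rail (an end seat; the row runs a, b, c, d): disc 70 mm in diameter, 5 mm thick, white ring and cross on its flat top. Fixed. Origin at the centre of its underside, 5 mm above the table, so its top is 10 mm above the table; z up, y along the row (from seat d towards seat a). Seats are 83 mm apart, centre to centre
- seat_b: one of four like round grey seats in a straight row on the blue rail (a middle seat; the row runs a, b, c, d): disc 70 mm in diameter, 5 mm thick, white ring and cross on its flat top. Fixed. Origin at the centre of its underside, 5 mm above the table, so its top is 10 mm above the table; z up, y along the row (from seat d towards seat a). Seats are 83 mm apart, centre to centre
- seat_c: one of four like round grey seats in a straight row on the blue rail (a middle seat; the row runs a, b, c, d): disc 70 mm in diameter, 5 mm thick, white ring and cross on its flat top. Fixed. Origin at the centre of its underside, 5 mm above the table, so its top is 10 mm above the table; z up, y along the row (from seat d towards seat a). Seats are 83 mm apart, centre to centre
- seat_d: one of four like round grey seats in a straight row on the blue rail (an end seat; the row runs a, b, c, d): disc 70 mm in diameter, 5 mm thick, white ring and cross on its flat top. Fixed. Origin at the centre of its underside, 5 mm above the table, so its top is 10 mm above the table; z up, y along the row (from seat d towards seat a). Seats are 83 mm apart, centre to centre
- red_post: red upright post, 20 mm in diameter on a 26 mm foot, 40 mm tall, top 45 mm above the table, fixed at one end of the rail in line with the seats, 71.5 mm from the centre of the end seat next to it (a or d); marks the low end of the row. A bare steel post of the same shape stands at the other end. Origin at the centre of its underside, 5 mm above the table

How it is judged (in metres and radians):
At the end, for the whole second after the job is handed in: The pillars stand upright (within 0.1 rad) and at rest on the seats' tops, released, each within 12 mm of the centre of its seat: the 24 mm one on the seat next to the red post, then 36, 48, and the 60 mm one on the seat at the other end (((horizontal distance between red_post and seat_a below 0.12 m and horizontal distance between pillar_24 and seat_a below 0.012 m and horizontal distance between pillar_36 and seat_b below 0.012 m and horizontal distance between pillar_48 and seat_c below 0.012 m and horizontal distance between pillar_60 and seat_d below 0.012 m) or (horizontal distance between red_post and seat_d below 0.12 m and horizontal distance between pillar_24 and seat_d below 0.012 m and horizontal distance between pillar_36 and seat_c below 0.012 m and horizontal distance between pillar_48 and seat_b below 0.012 m and horizontal distance between pillar_60 and seat_a below 0.012 m)) and height (world z) of pillar_24 between 0.007 and 0.014 m and angle between each of pillar_24, pillar_36, pillar_48, pillar_60's own z axis and vertical below 0.1 rad and linear speed of each of pillar_24, pillar_36, pillar_48, pillar_60 below 0.02 m/s and angular speed of each of pillar_24, pillar_36, pillar_48, pillar_60 below 0.2 rad/s and height (world z) of pillar_36 between 0.007 and 0.014 m and height (world z) of pillar_48 between 0.007 and 0.014 m and height (world z) of pillar_60 between 0.007 and 0.014 m); the robot touches nothing.
It also fails if it takes over 83 s, if anything falls off the work surface, if the arm or the gripper's body presses on something with over 40 N, if the wrist force passes 120 N, or if a joint passes its speed limit or range.

## Working session

There is one attempt and no reset: what is moved stays moved. The work goes in short steps, Python scripts to look and compute and a tool call to move; the robot and the scene stay as the last step left them, time stands still between calls to the robot, and variables do not carry over. Pictures are saved under pics/ and viewed, at most 14 in all, crops included, and the job is handed in when it is done.

Besides the shell and the picture viewer there is one more tool, called after "Emit:" by a JSON object that holds its "fn" and its "kwargs", one argument or row to a line. play_rows: Moves the arm, as the interface text tells. Its arguments: {"type":"object","properties":{"travel":{"type":"array"},"turn":{"type":"array"},"fingers":{"type":"number"},"newtons":{"type":"number"}},"required":["travel","turn"]}

```bash
mkdir -p pics; ls
python3 - <<'E'
from plant import *
import cv2,numpy as np
o=observe();print({k:np.round(v,3).tolist() for k,v in o.items()})
for n in("scene","top"):
    c=capture(n);cv2.imwrite(f"pics/{n}0.png",c["pixels"]);print(n,c["mtx"],c["R"],c["t"])
E
```

```text
pics
{'time': 0.0, 'joints': [1.1, 0.478, 0.022, 1.556, -0.011, 1.109, -0.083], 'qd': [-0.001, 0.001, -0.001, 0.001, 0.001, 0.0, -0.002], 'tau': [-0.001, -59.646, 1.608, -28.12, 0.013, 0.009, -0.0], 'tcp_pos': [239.276, -630.473, 196.737], 'eef_rot': [-0.001, 0.984, 0.18, -0.0], 'wrist_force': [-0.115, 0.013, -0.429], 'ft_torque': [0.024, 0.01, 0.031], 'grasp_force': 0.0, 'gripper_width': 85.141}
scene [[430.10102873   0.         326.01663464]
 [  0.         430.10102873 205.70042235]
 [  0.           0.           1.        ]] [[ 0.82878234 -0.55919432  0.02053141]
 [-0.29268527 -0.4644771  -0.83582077]
 [ 0.47692259  0.68670426 -0.54861836]] [-453.88916388  216.0954073   689.73682773]
top [[389.61032729   0.         323.71939415]
 [  0.         389.61032729 206.86890857]
 [  0.           0.           1.        ]] [[ 0.00531161 -0.99988969  0.0138706 ]
 [-0.98284942 -0.00777697 -0.18424585]
 [ 0.1843334  -0.01265407 -0.98278231]] [  6.1907415  539.1461622  931.57746334]
```

View pics/scene0.png

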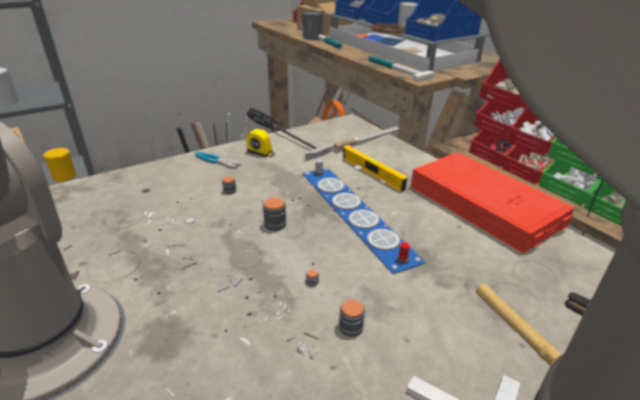

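View pics/top0.png

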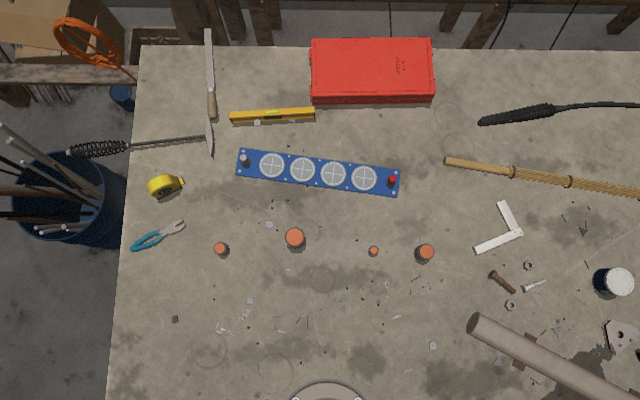

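The scene view shows the rail with its red post at (404,252) and the four pillars around it. In the top view the seats are near (271,165), (302,169), (333,174) and (364,178), with the red post at (392,181) and bare post at (245,160). The pillars are at (221,249), (295,238), (373,251) and (426,253).

```bash
cat > h.py <<'E'
import cv2,numpy as np
def ray(c,uv,z):
    R=np.array(c["R"]);t=np.array(c["t"]);K=np.array(c["mtx"])
    C=-R.T@t;d=R.T@np.linalg.inv(K)@[uv[0],uv[1],1.]
    return C+d*(z-C[2])/d[2]
def copper(c,amin=25):
    h=cv2.cvtColor(c["pixels"],cv2.COLOR_BGR2HSV)
    m=cv2.inRange(h,(3,110,110),(14,215,255))
    n,l,s,ce=cv2.connectedComponentsWithStats(m)
    return [(s[i,4],s[i,2],s[i,3],ce[i]) for i in range(1,n) if s[i,4]>=amin]
def seats(c,box):
    x0,y0,x1,y1=box
    h=cv2.cvtColor(c["pixels"],cv2.COLOR_BGR2HSV)
    m=cv2.inRange(h,(0,0,90),(180,70,255)); k=np.zeros_like(m);k[y0:y1,x0:x1]=m[y0:y1,x0:x1]
    cs,_=cv2.findContours(k,cv2.RETR_EXTERNAL,cv2.CHAIN_APPROX_NONE)
    return [cv2.fitEllipse(q) for q in cs if cv2.contourArea(q)>200]
E
python3 - <<'E'
from plant import *
from h import *
for n,b in(("top",(238,150,398,195)),("scene",(305,172,420,270))):
    c=capture(n); print(n)
    for e in seats(c,b): print("seat",np.round(e[0],1),np.round(e[1],1),ray(c,e[0],10)[:2].round(1))
    for a,w,h,ce in copper(c):
        if 400>ce[1]>(200 if n=="top" else 165) and ce[0]<450: print("cu",a,w,h,ce.round(1),[ray(c,ce,z)[:2].round(0).tolist() for z in(24,36,48,60)])
E
```

```text
top
seat [238.4 184.8] [ 15.2 225.7] [604.1 235.2]
seat [328.8 165.4] [ 39.1 133.5] [659.6  -3.7]
cu 240 17 18 [294.1 236.5] [[467.0, 85.0], [465.0, 84.0], [464.0, 83.0], [463.0, 82.0]]
cu 93 11 11 [219.3 247.9] [[436.0, 273.0], [436.0, 270.0], [435.0, 267.0], [434.0, 264.0]]
cu 155 14 14 [426.2 251.3] [[431.0, -252.0], [430.0, -249.0], [429.0, -245.0], [428.0, -242.0]]
cu 45 8 7 [373.4 249.9] [[434.0, -117.0], [433.0, -116.0], [432.0, -114.0], [431.0, -112.0]]
scene
seat [332.8 238.6] [ 63.  111.9] [536.8 -41.3]
seat [381.  204.9] [ 67.6 107.9] [708.7   4.5]
cu 53 11 6 [227.9 179.4] [[442.0, 286.0], [435.0, 266.0], [427.0, 246.0], [420.0, 226.0]]
cu 179 20 11 [273.7 203.1] [[487.0, 128.0], [479.0, 111.0], [471.0, 95.0], [462.0, 78.0]]
cu 59 9 8 [312.  273.4] [[433.0, -122.0], [426.0, -133.0], [419.0, -144.0], [412.0, -155.0]]
cu 290 21 17 [352.  308.2] [[444.0, -232.0], [437.0, -241.0], [429.0, -249.0], [422.0, -258.0]]
```

```bash
cat >> h.py <<'E'
def rail(c):
    h=cv2.cvtColor(c["pixels"],cv2.COLOR_BGR2HSV)
    m=cv2.inRange(h,(103,130,50),(122,255,255))
    n,l,s,ce=cv2.connectedComponentsWithStats(m)
    return m,s,l
E
python3 - <<'E'
from plant import *
from h import *
for n,b in(("top",(232,145,402,200)),("scene",(300,165,428,275))):
    c=capture(n); print(n)
    m,_,_=rail(c); x0,y0,x1,y1=b
    k=np.zeros_like(m);k[y0:y1,x0:x1]=m[y0:y1,x0:x1]
    cs,_=cv2.findContours(k,cv2.RETR_CCOMP,cv2.CHAIN_APPROX_NONE)
    print(cv2.countNonZero(k))
    for q in cs:
        if cv2.contourArea(q)>150:
            e=cv2.fitEllipse(q);M=cv2.moments(q);ce=(M['m10']/M['m00'],M['m01']/M['m00'])
            print(np.round(e[1],1),np.round(e[0],1),np.round(ce,1),ray(c,ce,10)[:2].round(1),cv2.contourArea(q))
    cv2.imwrite(f"pics/{n}_z.png",cv2.resize(np.hstack([c["pixels"][y0:y1,x0:x1],cv2.merge([k]*3)[y0:y1,x0:x1]]),None,fx=2,fy=2))
    h=cv2.cvtColor(c["pixels"],cv2.COLOR_BGR2HSV)
    r=cv2.inRange(h,(0,180,60),(4,255,255))|cv2.inRange(h,(172,150,60),(180,255,255));rr=np.argwhere(r[y0:y1,x0:x1]);print("red",rr.mean(0)+[y0,x0],len(rr))
E
```

```text
top
1802
[ 28.3 183.8] [319.4 172.5] [318.1 173.8] [636.2  24.6] 1497.0
red [177.78125 392.4375 ] 32
scene
1164
[ 27.2 149.1] [365.9 223.9] [369.1 232.6] [615.6 -66. ] 964.5
red [197.77230047 416.60798122] 426
```

View pics/top_z.png

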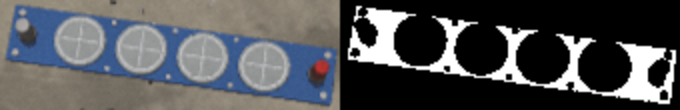

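The crop shows four clean seat discs as holes in the blue mask, with narrow leaks along the far edge. I'll open the inverse mask inside the rail's rotated box.

```bash
cat > s.py <<'E'
from plant import *
from h import *
P={}
for n,b,ks in(("top",(232,145,402,200),15),("scene",(300,165,428,275),9)):
    c=capture(n); print(n)
    m,_,_=rail(c); x0,y0,x1,y1=b
    k=np.zeros_like(m);k[y0:y1,x0:x1]=m[y0:y1,x0:x1]
    hull=cv2.convexHull(cv2.findNonZero(k)); f=np.zeros_like(m);cv2.fillConvexPoly(f,hull,255)
    inv=cv2.morphologyEx(f&~k,cv2.MORPH_OPEN,cv2.getStructuringElement(cv2.MORPH_ELLIPSE,(ks,ks)))
    q=cv2.connectedComponentsWithStats(inv)
    for i in range(1,q[0]): print(q[2][i,2:],q[3][i].round(1),ray(c,q[3][i],10)[:2].round(1))
E
python3 s.py
```

```text
top
[ 26  26 544] [271.5 164.7] [660.3 149.4]
[ 26  27 552] [302.3 169. ] [649.2  67.1]
[ 27  27 556] [332.9 173.3] [638.  -14.7]
[ 27  26 554] [363.7 177.6] [626.7 -97. ]
scene
[ 44  33 777] [338.5 193.4] [652.9 101.2]
[ 32  21 505] [363.2 218.5] [637.8 -17.2]
[ 43  37 824] [388.3 242.6] [ 627.6 -115.4]
```

```bash
cat > go.py <<'E'
# usage: go.py x y z ... : shift (mm, tool axes) and turn (deg) from the present pose to each x,y,z
from plant import *
import numpy as np,sys
from scipy.spatial.transform import Rotation as Q
o=observe();R=Q.from_quat(np.roll(o["eef_rot"],-1)).as_matrix()
yaw=np.degrees(np.arctan2(R[1,1],R[0,1]));p=np.array(o["tcp_pos"])
print(o["time"],p.round(1),"tilt",R[:2,2].round(4),"yaw_y",round(yaw,1),"turn",round(-(-7.76-yaw),1),"w",o["gripper_width"].round(1),"F",np.round(o["wrist_force"],1))
for t in np.array(sys.argv[1:],float).reshape(-1,3): print(t,"->",(R.T@(t-p)).round(1))
E
python3 go.py 434 -118 150 434 -118 80
```

```text
Traceback (most recent call last):
  File "go.py", line 7, in <module>
    print(o["time"],p.round(1),"tilt",R[:2,2].round(4),"yaw_y",round(yaw,1),"turn",round(-(-7.76-yaw),1),"w",o["gripper_width"].round(1),"F",np.round(o["wrist_force"],1))
                                                                                                             ^^^^^^^^^^^^^^^^^^^^^^^^
AttributeError: 'float' object has no attribute 'round'
```

```bash
sed -i 's/o\["gripper_width"\].round(1)/round(o["gripper_width"],1)/' go.py
python3 go.py 434 -118 150 434 -118 80
```

```text
0.4 [ 239.5 -631.   197.5] tilt [-0.0001  0.0003] yaw_y -69.2 turn -61.5 w 85.2 F [-0.1 -0.1  0.2]
[ 434. -118.  150.] -> [ 363.9 -410.6   47.7]
[ 434. -118.   80.] -> [ 363.9 -410.6  117.7]
```

Emit:
{"fn": "play_rows", "kwargs": {
  "travel": [
    [0.01, -0.011, 0],
    [0.033, -0.037, 0],
    [0.06, -0.068, 0],
    [0.087, -0.098, 0],
    [0.114, -0.128, 0],
    [0.141, -0.159, 0],
    [0.168, -0.189, 0],
    [0.195, -0.22, 0],
    [0.222, -0.25, 0],
    [0.249, -0.28, 0],
    [0.272, -0.307, 0.005],
    [0.29, -0.327, 0.01]
  ],
  "turn": [-2, -7, -12.5, -18, -23.5, -29, -34.5, -40, -45.5, -51, -56.5, -61.5],
  "fingers": -1,
  "newtons": 80
}}

```text
time: 1.4
tcp_pos: [395.7, -219.4, 188.2]
eef_rot: [0.001, 0.751, 0.661, 0.0]
wrist_force: [-0.7, -1.5, -0.9]
gripper_width: 85.4
grasp_force: 0.0
```

```bash
python3 go.py 434 -118 70 434 -118 2
```

```text
1.4 [ 395.7 -219.4  188.2] tilt [ 0.0015 -0.0005] yaw_y -7.3 turn 0.5 w 85.4 F [-0.7 -1.5 -0.9]
[ 434. -118.   70.] -> [105.5  24.9 118.3]
[ 434. -118.    2.] -> [105.5  24.8 186.3]
```

Emit:
{"fn": "play_rows", "kwargs": {
  "travel": [
    [0.03, 0.007, 0.015],
    [0.06, 0.014, 0.035],
    [0.085, 0.02, 0.055],
    [0.1, 0.024, 0.075],
    [0.105, 0.025, 0.095],
    [0.1055, 0.025, 0.105],
    [0.1055, 0.025, 0.11],
    [0.1055, 0.025, 0.11]
  ],
  "turn": [0, 0.5, 0.5, 0.5, 0.5, 0.5, 0.5, 0.5]
}}

```text
time: 2.07
tcp_pos: [432.8, -121.9, 77.1]
eef_rot: [-0.001, 0.756, 0.654, -0.001]
wrist_force: [-0.0, -0.1, -0.5]
gripper_width: 85.4
grasp_force: 0.0
```

```bash
python3 go.py 434 -118 3
python3 - <<'E'
from plant import *
import cv2
c=capture("top")["pixels"][180:330,280:480]; d=capture("scene")["pixels"][190:390,220:420]
cv2.imwrite("pics/a.png",cv2.hconcat([cv2.resize(c,(533,400)),cv2.resize(d,(266,266)).copy()]) if 0 else cv2.resize(c,(600,450)))
cv2.imwrite("pics/b.png",cv2.resize(d,(600,600)))
E
```

```text
2.0667 [ 432.8 -121.9   77.1] tilt [-0.0017  0.0001] yaw_y -8.3 turn -0.5 w 85.4 F [-0.  -0.1 -0.5]
[ 434. -118.    3.] -> [ 4.   0.7 74.1]
```

View pics/b.png

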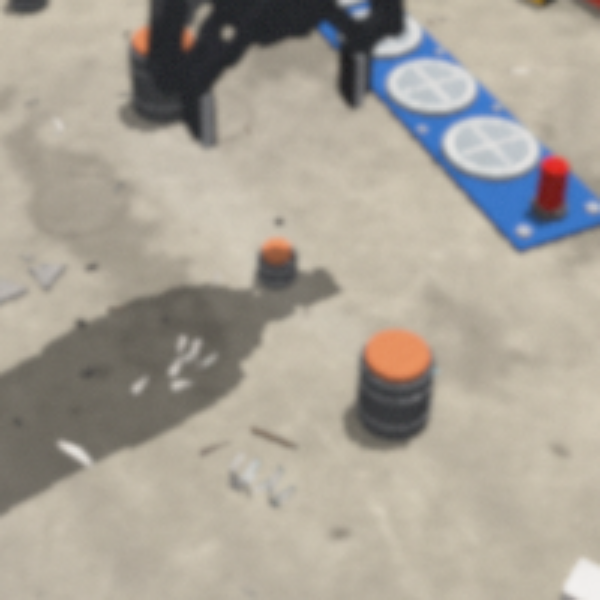

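The view shows the open fingers straddling the small pillar (crop: fingers at (205,135) and (355,100), pillar at (278,262)). That confirms the calibration, so I'll go down.

Emit:
{"fn": "play_rows", "kwargs": {
  "travel": [
    [0.004, 0.001, 0.015],
    [0.004, 0.001, 0.035],
    [0.004, 0.001, 0.055],
    [0.004, 0.001, 0.067],
    [0.004, 0.001, 0.074],
    [0.004, 0.001, 0.074],
    [0.004, 0.001, 0.074]
  ],
  "turn": [-0.2, -0.5, -0.5, -0.5, -0.5, -0.5, -0.5]
}}

```text
time: 2.75
tcp_pos: [435.7, -117.9, 4.4]
eef_rot: [0.0, 0.753, 0.658, 0.0]
wrist_force: [0.7, 0.2, 0.3]
gripper_width: 85.2
grasp_force: 0.0
```

Emit:
{"fn": "play_rows", "kwargs": {
  "travel": [
    [0, 0, 0],
    [0, 0, 0],
    [0, 0, 0],
    [0, 0, 0],
    [0, 0, 0],
    [0, 0, 0],
    [0, 0, 0],
    [0, 0, 0]
  ],
  "turn": [0, 0, 0, 0, 0, 0, 0, 0],
  "fingers": 1,
  "newtons": 60
}}

```text
time: 3.42
tcp_pos: [435.1, -117.4, 3.7]
eef_rot: [-0.0, 0.753, 0.658, -0.0]
wrist_force: [-0.5, -0.2, 0.6]
gripper_width: 0.2
grasp_force: 0.0
```

```bash
python3 go.py 434 -118 80 627 -97 60 627 -97 14
```

```text
3.4167 [ 435.1 -117.4    3.7] tilt [-0.  0.] yaw_y -7.7 turn 0.0 w 0.2 F [-0.5 -0.2  0.6]
[ 434. -118.   80.] -> [ -0.7  -1.  -76.3]
[627. -97.  60.] -> [ 46.  187.4 -56.3]
[627. -97.  14.] -> [ 46.  187.4 -10.3]
```

Run:
```python
from plant import *
from h import *
for n in("top","scene"):
    c=capture(n)
    for a,w,h,ce in copper(c,10):
        if ce[1]>165 and ce[0]<450: print(n,"cu",a,w,h,ce.round(1),ray(c,ce,22)[:2].round(1))
d=capture("scene")["pixels"][210:330,250:370]
e=capture("top")["pixels"][190:290,320:440]
cv2.imwrite("pics/c.png",np.hstack([cv2.resize(d,(400,400)),cv2.resize(e,(400,400))]))
```

```text
top cu 241 17 18 [294.1 236.7] [466.4  84.5]
top cu 96 11 11 [219.2 247.9] [436.6 273.6]
scene cu 52 11 6 [227.8 179.4] [442.9 289.5]
scene cu 177 20 12 [273.7 203.2] [488.3 130.3]
scene cu 50 9 7 [312.  273.9] [ 433.7 -121.3]
scene cu 287 21 17 [352.  308.3] [ 445.  -230.4]
```

View pics/c.png

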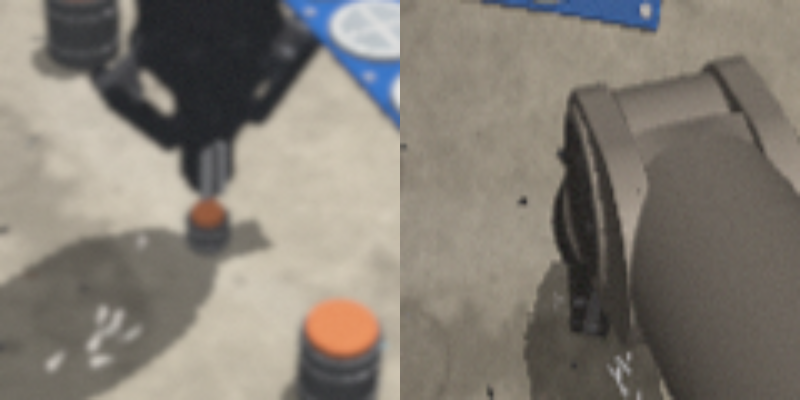

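Run:
```python
from plant import *
from h import *
o=observe();p=np.array(o["tcp_pos"]);print(p)
for n in("top","scene"):
    c=capture(n);R,t,K=map(np.array,(c["R"],c["t"],c["mtx"]))
    print(n,"C",-R.T@t,t)
    for X in (p,p+[0,0,30],[434,-118,0],[434,-118,24]):
        q=K@(R@X+t);print(X,(q[:2]/q[2]).round(1))
```

```text
[ 435.12698077 -117.42082131    3.67474061]
top C [ 358.14577194   22.17123105 1014.78742712] [  6.1907415  539.1461622  931.57746334]
[ 435.12698077 -117.42082131    3.67474061] [372.3 250. ]
[ 435.12698077 -117.42082131   33.67474061] [374.  249.1]
[434, -118, 0] [372.4 250.5]
[434, -118, 24] [373.7 249.8]
scene C [ 110.47218939 -627.0860901   568.33829771] [-453.88916388  216.0954073   689.73682773]
[ 435.12698077 -117.42082131    3.67474061] [311.5 279.7]
[ 435.12698077 -117.42082131   33.67474061] [311.5 267.7]
[434, -118, 0] [311.1 281.6]
[434, -118, 24] [311.2 272.1]
```

Emit:
{"fn": "play_rows", "kwargs": {
  "travel": [
    [0, 0, -0.015],
    [0, 0, -0.035],
    [0, 0.005, -0.05],
    [0, 0.025, -0.05],
    [0, 0.045, -0.05],
    [0, 0.06, -0.05],
    [0, 0.06, -0.035],
    [0, 0.06, -0.015],
    [0, 0.06, -0.003],
    [0, 0.06, 0],
    [0, 0.06, 0]
  ],
  "turn": [0, 0, 0, 0, 0, 0, 0, 0, 0, 0, 0]
}}

```text
time: 4.63
tcp_pos: [493.5, -125.2, 2.8]
eef_rot: [-0.001, 0.753, 0.658, -0.001]
wrist_force: [0.3, -0.7, 1.0]
gripper_width: 0.0
grasp_force: 0.0
```

Run:
```python
from plant import *
from h import *
o=observe();p=np.array(o["tcp_pos"]);print(p,o["wrist_force"])
S={}
for n in("top","scene"):
    c=capture(n);R,t,K=map(np.array,(c["R"],c["t"],c["mtx"]));S[n]=c["pixels"]
    for X in (p,p+[0,0,25]):
        q=K@(R@X+t);print(n,X.round(1),(q[:2]/q[2]).round(1))
    for a,w,h,ce in copper(c,10):
        if ce[1]>165 and ce[0]<450: print(n,"cu",a,w,h,ce.round(1),ray(c,ce,22)[:2].round(1))
cv2.imwrite("pics/d.png",np.hstack([cv2.resize(S["scene"][200:320,270:390],(400,400)),cv2.resize(S["top"][170:290,320:440],(400,400))]))
```

```text
[ 493.52356095 -125.22962083    2.80268073] [ 0.31826611 -0.65863754  0.99898229]
top [ 493.5 -125.2    2.8] [374.9 227.7]
top [ 493.5 -125.2   27.8] [376.3 226.4]
top cu 240 17 18 [294.1 236.6] [466.5  84.6]
top cu 94 11 11 [219.3 247.9] [436.5 273.4]
top cu 32 6 7 [373.6 250.2] [ 433.3 -118. ]
scene [ 493.5 -125.2    2.8] [339.  271.2]
scene [ 493.5 -125.2   27.8] [339.5 261.3]
scene cu 53 11 6 [227.9 179.4] [443.2 289.6]
scene cu 181 20 12 [273.6 203.2] [488.1 130.5]
scene cu 51 9 7 [312.  273.9] [ 433.9 -121.3]
scene cu 286 21 17 [352.  308.3] [ 445.  -230.4]
```

View pics/d.png

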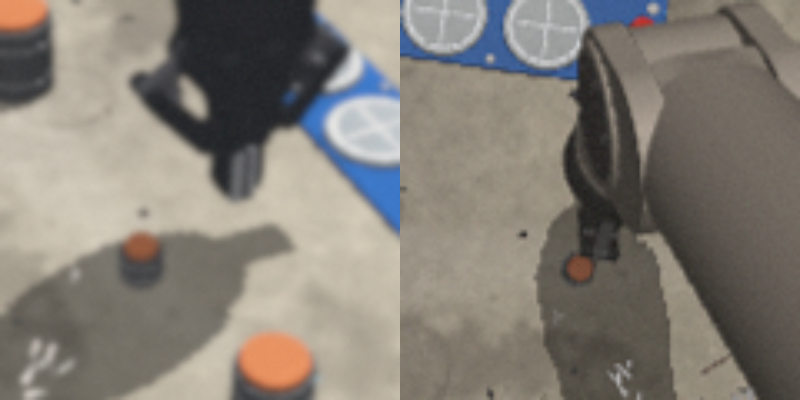

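The tip in the scene crop is at (237,197), i.e. pixel (341,259), where the reported TCP projects to (339,271). The fingers float clear of their shadow, so the real tips are about 30 mm higher than reported. I'll probe the table here with closed fingers, in small steps.

Emit:
{"fn": "play_rows", "kwargs": {
  "travel": [
    [0, 0, 0.005],
    [0, 0, 0.012],
    [0, 0, 0.018],
    [0, 0, 0.02],
    [0, 0, 0.02],
    [0, 0, 0.02]
  ],
  "turn": [0, 0, 0, 0, 0, 0]
}}

```text
time: 5.23
tcp_pos: [494.4, -125.4, -16.5]
eef_rot: [-0.0, 0.753, 0.658, -0.0]
wrist_force: [0.7, -0.0, -0.1]
gripper_width: -0.1
grasp_force: 0.0
```

Run:
```python
from plant import *
from h import *
o=observe();p=np.array(o["tcp_pos"]);print(p,o["wrist_force"])
c=capture("scene");cv2.imwrite("pics/e.png",cv2.resize(c["pixels"][220:300,300:380],(480,480),interpolation=cv2.INTER_CUBIC))
```

```text
[ 494.44461136 -125.4128536   -16.5015351 ] [ 6.91290444e-01 -5.63150290e-04 -8.50111465e-02]
```

View pics/e.png

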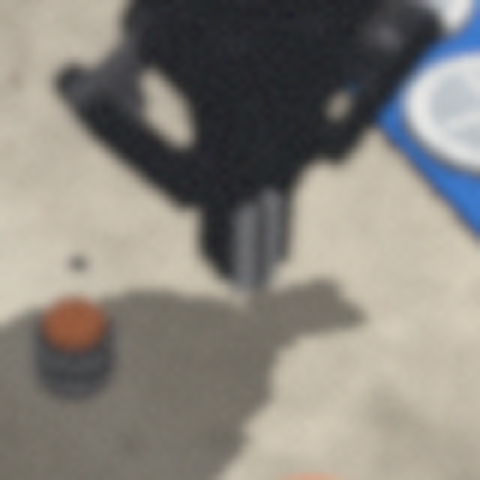

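The fingers are still clear: the tip is at crop (248,293), i.e. pixel (341.3,268.8), which puts it about 9 mm above the table. I'll continue down gently.

Emit:
{"fn": "play_rows", "kwargs": {
  "travel": [
    [0, 0, 0.002],
    [0, 0, 0.004],
    [0, 0, 0.006],
    [0, 0, 0.006]
  ],
  "turn": [0, 0, 0, 0]
}}

```text
time: 5.62
tcp_pos: [494.3, -125.5, -22.7]
eef_rot: [-0.0, 0.753, 0.658, -0.0]
wrist_force: [-0.2, 0.0, -0.7]
gripper_width: 0.2
grasp_force: 0.0
```

Emit:
{"fn": "play_rows", "kwargs": {
  "travel": [
    [0, 0, 0.001],
    [0, 0, 0.0015],
    [0, 0, 0.0015]
  ],
  "turn": [0, 0, 0]
}}

```text
time: 5.87
tcp_pos: [494.6, -125.5, -23.9]
eef_rot: [-0.0, 0.753, 0.658, -0.0]
wrist_force: [0.1, -0.1, 0.2]
gripper_width: -0.1
grasp_force: 0.0
```

Emit:
{"fn": "play_rows", "kwargs": {
  "travel": [
    [0, 0, 0.001],
    [0, 0, 0.0015],
    [0, 0, 0.0015]
  ],
  "turn": [0, 0, 0]
}}

```text
time: 6.12
tcp_pos: [494.5, -125.5, -25.4]
eef_rot: [-0.0, 0.753, 0.658, -0.0]
wrist_force: [-0.9, -0.2, 0.2]
gripper_width: -0.1
grasp_force: 0.0
```

Emit:
{"fn": "play_rows", "kwargs": {
  "travel": [
    [0, 0, 0.0005],
    [0, 0, 0.001],
    [0, 0, 0.001]
  ],
  "turn": [0, 0, 0]
}}

```text
time: 6.37
tcp_pos: [494.6, -125.5, -26.4]
eef_rot: [-0.0, 0.753, 0.658, -0.0]
wrist_force: [0.1, -0.1, 0.4]
gripper_width: -0.5
grasp_force: 0.0
```

Emit:
{"fn": "play_rows", "kwargs": {
  "travel": [
    [0, 0, 0.0005],
    [0, 0, 0.001],
    [0, 0, 0.001]
  ],
  "turn": [0, 0, 0]
}}

```text
time: 6.62
tcp_pos: [494.5, -125.5, -27.4]
eef_rot: [-0.0, 0.753, 0.658, -0.0]
wrist_force: [0.1, -0.2, 0.4]
gripper_width: -0.5
grasp_force: 0.0
```

Emit:
{"fn": "play_rows", "kwargs": {
  "travel": [
    [0, 0, 0.0005],
    [0, 0, 0.001],
    [0, 0, 0.001]
  ],
  "turn": [0, 0, 0]
}}

```text
time: 6.87
tcp_pos: [494.5, -125.5, -28.4]
eef_rot: [-0.0, 0.753, 0.658, -0.0]
wrist_force: [0.2, -0.4, 0.5]
gripper_width: 0.4
grasp_force: 0.0
```

Emit:
{"fn": "play_rows", "kwargs": {
  "travel": [
    [0, 0, -0.01],
    [0, -0.002, -0.03],
    [0, -0.006, -0.055],
    [0, -0.02, -0.075],
    [0, -0.04, -0.08],
    [0, -0.055, -0.08],
    [0, -0.06, -0.08],
    [0, -0.06, -0.08]
  ],
  "turn": [0, 0, 0, 0, 0, 0, 0, 0]
}}

```text
time: 7.53
tcp_pos: [434.0, -117.6, 52.2]
eef_rot: [0.0, 0.753, 0.658, -0.0]
wrist_force: [-0.0, 0.1, -0.1]
gripper_width: 0.0
grasp_force: 0.0
```

Emit:
{"fn": "play_rows", "kwargs": {
  "travel": [
    [0, 0, 0],
    [0, 0, 0],
    [0, 0, 0],
    [0, 0, 0],
    [0, 0, 0],
    [0, 0, 0.015],
    [0, 0, 0.04],
    [0, 0, 0.06],
    [0, 0, 0.072],
    [0, 0, 0.077],
    [0, 0, 0.078],
    [0, 0, 0.078]
  ],
  "turn": [0, 0, 0, 0, 0, 0, 0, 0, 0, 0, 0, 0],
  "fingers": -1
}}

```text
time: 8.53
tcp_pos: [435.4, -117.3, -26.2]
eef_rot: [-0.0, 0.753, 0.658, -0.0]
wrist_force: [-0.3, -0.2, -0.2]
gripper_width: 85.5
grasp_force: 0.0
```

Emit:
{"fn": "play_rows", "kwargs": {
  "travel": [
    [0, 0, 0],
    [0, 0, 0],
    [0, 0, 0],
    [0, 0, 0],
    [0, 0, 0],
    [0, 0, 0],
    [0, 0, 0]
  ],
  "turn": [0, 0, 0, 0, 0, 0, 0],
  "fingers": 1
}}

```text
time: 9.12
tcp_pos: [435.5, -117.6, -25.6]
eef_rot: [0.0, 0.753, 0.658, 0.0]
wrist_force: [-0.9, 0.5, 8.0]
gripper_width: 22.9
grasp_force: 58.4
```

```bash
python3 go.py 434 -118 30  627 -97 10 627 -97 -16
```

```text
9.1167 [ 435.5 -117.6  -25.6] tilt [ 0.0006 -0.0006] yaw_y -7.7 turn 0.0 w 22.9 F [-0.9  0.5  8. ]
[ 434. -118.   30.] -> [ -0.6  -1.4 -55.6]
[627. -97.  10.] -> [ 46.1 187.1 -35.5]
[627. -97. -16.] -> [ 46.2 187.   -9.5]
```

Run:
```python
from plant import *
from h import *
o=observe();print(o["wrist_force"],o["ft_torque"],o["gripper_width"])
c=capture("scene");cv2.imwrite("pics/f.png",cv2.resize(c["pixels"][230:300,275:345],(480,480),interpolation=cv2.INTER_CUBIC))
```

```text
[-0.86116079  0.46054385  7.97545585] [ 0.04708917  0.44123009 -0.01638557] 22.871490355233117
```

View pics/f.png

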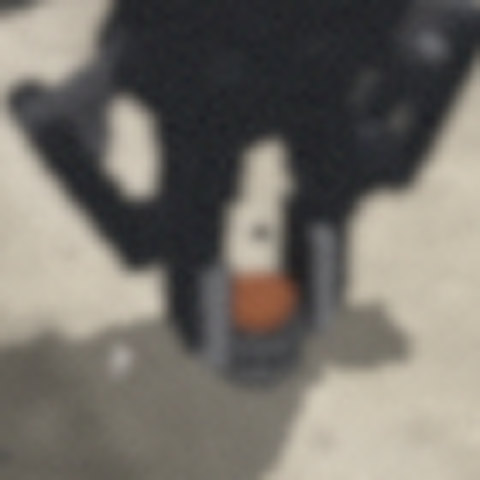

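The pillar stands centred between the pads (copper at crop (265,300)), so the grip is good. Next I lift it and carry it to the seat by the red post.

Emit:
{"fn": "play_rows", "kwargs": {
  "travel": [
    [0, 0, -0.005],
    [0, 0, -0.02],
    [0.002, 0.008, -0.04],
    [0.007, 0.03, -0.05],
    [0.014, 0.058, -0.05],
    [0.022, 0.089, -0.05],
    [0.03, 0.12, -0.05],
    [0.037, 0.15, -0.05],
    [0.043, 0.174, -0.05],
    [0.046, 0.185, -0.05],
    [0.046, 0.187, -0.05],
    [0.046, 0.187, -0.05]
  ],
  "turn": [0, 0, 0, 0, 0, 0, 0, 0, 0, 0, 0, 0]
}}

```text
time: 10.17
tcp_pos: [626.5, -96.8, 23.5]
eef_rot: [-0.0, 0.753, 0.658, -0.0]
wrist_force: [-0.8, -0.9, -0.7]
gripper_width: 22.9
grasp_force: 59.0
```

```bash
python3 go.py 627 -97 -15.5;python3 - <<'E'
from plant import *
from h import *
for n in("top","scene"):
    c=capture(n)
    for a,w,h,ce in copper(c,10):
        if 350<ce[0]<450 : print(n,"cu",a,w,h,ce.round(1),ray(c,ce,74)[:2].round(1))
E
```

```text
10.1667 [626.5 -96.8  23.5] tilt [-0.0006  0.0003] yaw_y -7.7 turn 0.1 w 22.9 F [-0.8 -0.9 -0.7]
[627.  -97.  -15.5] -> [-0.1  0.6 39. ]
top cu 6587 127 66 [369.6  66.7] [ 912.1 -109.1]
top cu 100 9 14 [424.1 251.1] [ 427.9 -232.8]
scene cu 31 6 6 [386.4 215.7] [ 623.4 -104.7]
scene cu 290 21 17 [352.  308.2] [ 413.2 -268.1]
```

Emit:
{"fn": "play_rows", "kwargs": {
  "travel": [
    [0.001, 0.001, 0.01],
    [0.002, 0.001, 0.022],
    [0.002, 0.001, 0.031],
    [0.002, 0.001, 0.036],
    [0.002, 0.001, 0.039],
    [0.002, 0.001, 0.039],
    [0.002, 0.001, 0.039]
  ],
  "turn": [0, 0, 0, 0, 0, 0, 0]
}}

```text
time: 10.85
tcp_pos: [627.3, -95.1, -15.5]
eef_rot: [-0.0, 0.753, 0.658, -0.0]
wrist_force: [-1.3, -0.5, 2.0]
gripper_width: 22.7
grasp_force: 59.4
```

Emit:
{"fn": "play_rows", "kwargs": {
  "travel": [
    [0, 0, 0],
    [0, 0, 0],
    [0, 0, 0],
    [0, 0, 0],
    [0, 0, 0],
    [0, 0, -0.01],
    [0, 0, -0.04],
    [0, 0, -0.075],
    [0, 0, -0.095],
    [0, 0, -0.1]
  ],
  "turn": [0, 0, 0, 0, 0, 0, 0, 0, 0, 0],
  "fingers": -1
}}

```text
time: 11.68
tcp_pos: [631.0, -95.0, 90.0]
eef_rot: [0.003, 0.753, 0.658, 0.003]
wrist_force: [0.4, -0.1, 0.0]
gripper_width: 85.7
grasp_force: 0.0
```

```bash
python3 go.py 638 -15 80 463 81 100 463 81 40 435.5 269 40 429 -246 80;python3 - <<'E'
from plant import *
from h import *
for n in("top","scene"):
    c=capture(n)
    for a,w,h,ce in copper(c,10):
        if 120<ce[1]<320 and 200<ce[0]<450 : print(n,"cu",a,w,h,ce.round(1),ray(c,ce,33)[:2].round(1))
E
```

```text
11.6833 [631. -95.  90.] tilt [ 0.0076 -0.0007] yaw_y -7.7 turn 0.0 w 85.7 F [ 0.4 -0.1  0. ]
[638. -15.  80.] -> [80.2 -3.9 10. ]
[463.  81. 100.] -> [ 151.9 -190.   -11.4]
[463.  81.  40.] -> [ 151.9 -190.5   48.6]
[435.5 269.   40. ] -> [ 334.5 -243.    48.3]
[ 429. -246.   80.] -> [-176.7 -180.     8.6]
top cu 12 3 5 [361.9 174.9] [627.9 -89.6]
top cu 240 17 18 [294.1 236.6] [465.3  83.9]
top cu 94 11 11 [219.3 247.9] [435.6 270.6]
top cu 134 13 14 [425.5 251.6] [ 429.6 -247.5]
scene cu 53 11 6 [227.9 179.4] [436.5 271.2]
scene cu 181 20 12 [273.6 203.2] [480.6 115.4]
scene cu 30 7 6 [383.  230.6] [623.7 -99.5]
scene cu 287 21 17 [352.  308.3] [ 438.3 -238.4]
```

Emit:
{"fn": "play_rows", "kwargs": {
  "travel": [
    [0.01, -0.007, 0],
    [0.035, -0.025, 0],
    [0.066, -0.048, 0],
    [0.097, -0.071, 0],
    [0.128, -0.093, 0],
    [0.159, -0.116, 0],
    [0.19, -0.138, 0],
    [0.221, -0.161, 0],
    [0.252, -0.183, 0],
    [0.283, -0.206, 0],
    [0.31, -0.226, 0],
    [0.326, -0.238, 0]
  ],
  "turn": [0, 0, 0, 0, 0, 0, 0, 0, 0, 0, 0, 0]
}}

```text
time: 12.78
tcp_pos: [431.2, 263.5, 83.5]
eef_rot: [-0.001, 0.751, 0.66, -0.001]
wrist_force: [0.0, -0.7, 0.1]
gripper_width: 85.2
grasp_force: 0.0
```

Emit:
{"fn": "play_rows", "kwargs": {
  "travel": [
    [0.006, -0.002, 0],
    [0.008, -0.003, 0.005],
    [0.008, -0.003, 0.02],
    [0.008, -0.003, 0.04],
    [0.008, -0.003, 0.05],
    [0.008, -0.003, 0.055],
    [0.008, -0.003, 0.055]
  ],
  "turn": [0, 0, 0, 0, 0, 0, 0]
}}

```text
time: 13.37
tcp_pos: [433.2, 266.6, 28.1]
eef_rot: [-0.0, 0.753, 0.657, -0.002]
wrist_force: [-0.1, -0.5, 0.6]
gripper_width: 85.5
grasp_force: 0.0
```

```bash
python3 go.py 436 270 -25
```

```text
13.3667 [433.2 266.6  28.1] tilt [-0.0026 -0.002 ] yaw_y -7.8 turn -0.0 w 85.5 F [-0.1 -0.5  0.6]
[436. 270. -25.] -> [ 3.9  2.4 53.1]
```

Emit:
{"fn": "play_rows", "kwargs": {
  "travel": [
    [0.003, 0.002, 0.002],
    [0.004, 0.0025, 0.012],
    [0.004, 0.0025, 0.03],
    [0.004, 0.0025, 0.045],
    [0.004, 0.0025, 0.052],
    [0.004, 0.0025, 0.053],
    [0.004, 0.0025, 0.053]
  ],
  "turn": [0, 0, 0, 0, 0, 0, 0]
}}

```text
time: 13.95
tcp_pos: [436.9, 272.0, -23.4]
eef_rot: [-0.0, 0.753, 0.658, -0.0]
wrist_force: [0.4, 0.3, 0.3]
gripper_width: 85.3
grasp_force: 0.0
```

Emit:
{"fn": "play_rows", "kwargs": {
  "travel": [
    [0, 0, 0],
    [0, 0, 0],
    [0, 0, 0],
    [0, 0, 0],
    [0, 0, 0],
    [0, 0, 0],
    [0, 0, 0]
  ],
  "turn": [0, 0, 0, 0, 0, 0, 0],
  "fingers": 1
}}

```text
time: 14.53
tcp_pos: [437.3, 272.1, -22.5]
eef_rot: [0.0, 0.753, 0.658, 0.0]
wrist_force: [-1.4, -0.2, 7.5]
gripper_width: 32.0
grasp_force: 58.9
```

```bash
python3 go.py 436 270 30 638 -15 35
```

```text
14.5333 [437.3 272.1 -22.5] tilt [0.0009 0.0002] yaw_y -7.7 turn 0.0 w 32.0 F [-1.4 -0.2  7.5]
[436. 270.  30.] -> [ -2.2  -0.9 -52.5]
[638. -15.  35.] -> [-257.5  237.5  -57.4]
```

Emit:
{"fn": "play_rows", "kwargs": {
  "travel": [
    [0, 0, -0.005],
    [-0.001, 0.001, -0.025],
    [-0.01, 0.009, -0.05],
    [-0.03, 0.028, -0.06],
    [-0.056, 0.052, -0.06],
    [-0.082, 0.076, -0.06],
    [-0.108, 0.1, -0.06],
    [-0.134, 0.124, -0.06],
    [-0.16, 0.148, -0.06],
    [-0.186, 0.172, -0.06],
    [-0.212, 0.197, -0.06],
    [-0.235, 0.218, -0.06]
  ],
  "turn": [0, 0, 0, 0, 0, 0, 0, 0, 0, 0, 0, 0]
}}

```text
time: 15.53
tcp_pos: [622.3, 6.8, 36.7]
eef_rot: [0.0, 0.754, 0.657, -0.0]
wrist_force: [-0.3, -0.2, -1.5]
gripper_width: 32.1
grasp_force: 59.9
```

Emit:
{"fn": "play_rows", "kwargs": {
  "travel": [
    [-0.014, 0.013, 0],
    [-0.02, 0.019, 0.001],
    [-0.021, 0.0195, 0.005],
    [-0.021, 0.0195, 0.01],
    [-0.021, 0.0195, 0.01]
  ],
  "turn": [0, 0, 0, 0, 0]
}}

```text
time: 15.95
tcp_pos: [635.8, -11.4, 25.3]
eef_rot: [-0.001, 0.752, 0.659, -0.001]
wrist_force: [-0.9, 0.2, -3.5]
gripper_width: 31.6
grasp_force: 59.9
```

```bash
python3 go.py 638 -13 -12.5
```

```text
15.95 [635.8 -11.4  25.3] tilt [-0.003   0.0011] yaw_y -7.6 turn 0.2 w 31.6 F [-0.9  0.2 -3.5]
[638.  -13.  -12.5] -> [-1.3  2.5 37.8]
```

Emit:
{"fn": "play_rows", "kwargs": {
  "travel": [
    [-0.001, 0.001, 0.008],
    [-0.001, 0.001, 0.02],
    [-0.001, 0.001, 0.03],
    [-0.001, 0.001, 0.034],
    [-0.001, 0.001, 0.037],
    [-0.001, 0.001, 0.038],
    [-0.001, 0.001, 0.038]
  ],
  "turn": [0, 0, 0, 0, 0, 0, 0]
}}

```text
time: 16.53
tcp_pos: [638.7, -14.7, -11.6]
eef_rot: [-0.0, 0.753, 0.658, -0.0]
wrist_force: [0.0, -0.3, -1.6]
gripper_width: 32.1
grasp_force: 59.9
```

```bash
python3 go.py 638 -13 -12.5
```

```text
16.5333 [638.7 -14.7 -11.6] tilt [-0.0003  0.    ] yaw_y -7.7 turn 0.1 w 32.1 F [ 0.  -0.3 -1.6]
[638.  -13.  -12.5] -> [ 1.6 -0.9  0.9]
```

Emit:
{"fn": "play_rows", "kwargs": {
  "travel": [
    [0.001, -0.0005, 0.0005],
    [0.0015, -0.0008, 0.001],
    [0.0015, -0.0008, 0.001]
  ],
  "turn": [0, 0, 0]
}}

```text
time: 16.78
tcp_pos: [638.4, -13.0, -12.0]
eef_rot: [0.0, 0.753, 0.658, 0.0]
wrist_force: [-0.5, 0.1, -2.2]
gripper_width: 32.0
grasp_force: 59.9
```

Emit:
{"fn": "play_rows", "kwargs": {
  "travel": [
    [0, 0, 0],
    [0, 0, 0],
    [0, 0, 0],
    [0, 0, 0],
    [0, 0, 0],
    [0, 0, -0.01],
    [0, 0, -0.04],
    [0, 0, -0.075],
    [0, 0, -0.1],
    [0, 0, -0.11],
    [0, 0, -0.11]
  ],
  "turn": [0, 0, 0, 0, 0, 0, 0, 0, 0, 0, 0],
  "fingers": -1
}}

```text
time: 17.7
tcp_pos: [640.5, -13.0, 101.5]
eef_rot: [0.002, 0.753, 0.658, 0.002]
wrist_force: [0.9, 1.0, 0.3]
gripper_width: 85.8
grasp_force: 0.0
```

```bash
python3 go.py 429 -246 95 429 -246 -16;python3 - <<'E'
from plant import *
from h import *
for n in("top","scene"):
    c=capture(n)
    for a,w,h,ce in copper(c,10):
        if 120<ce[1]<320 and 200<ce[0]<450 : print(n,"cu",a,w,h,ce.round(1),ray(c,ce,32)[:2].round(1),ray(c,ce,44)[:2].round(1))
E
```

```text
17.7 [640.5 -13.  101.5] tilt [ 0.0061 -0.    ] yaw_y -7.7 turn 0.0 w 85.8 F [0.9 1.  0.3]
[ 429. -246.   95.] -> [-259.3 -178.3    5.2]
[ 429. -246.  -16.] -> [-259.4 -178.9  116.2]
top cu 241 17 18 [294.1 236.6] [465.3  83.9] [464.   83.2]
scene cu 180 20 12 [273.7 203.2] [481.4 116.4] [473.1  99.8]
scene cu 62 11 7 [363.9 205.9] [649.3  -2.6] [637.3 -16.6]
scene cu 36 8 6 [383.3 230.2] [626.1 -97.9] [ 614.6 -109.7]
scene cu 290 21 17 [352.  308.2] [ 438.9 -237.6] [ 431.5 -246.3]
```

Emit:
{"fn": "play_rows", "kwargs": {
  "travel": [
    [-0.01, -0.007, 0],
    [-0.035, -0.024, 0],
    [-0.065, -0.045, 0],
    [-0.096, -0.066, 0],
    [-0.127, -0.087, 0],
    [-0.158, -0.109, 0],
    [-0.189, -0.13, 0],
    [-0.219, -0.15, 0],
    [-0.244, -0.167, 0],
    [-0.256, -0.176, 0.005],
    [-0.258, -0.178, 0.015],
    [-0.258, -0.178, 0.03]
  ],
  "turn": [0, 0, 0, 0, 0, 0, 0, 0, 0, 0, 0, 0]
}}

```text
time: 18.8
tcp_pos: [425.2, -246.4, 66.7]
eef_rot: [-0.0, 0.754, 0.657, -0.0]
wrist_force: [1.3, -0.2, -0.3]
gripper_width: 85.3
grasp_force: 0.0
```

Emit:
{"fn": "play_rows", "kwargs": {
  "travel": [
    [0, 0, 0.005],
    [0, 0, 0.01],
    [0, 0, 0.015],
    [0, 0, 0.015]
  ],
  "turn": [0, 0, 0, 0]
}}

```text
time: 19.13
tcp_pos: [426.9, -244.1, 51.7]
eef_rot: [-0.001, 0.753, 0.658, -0.0]
wrist_force: [-0.4, -0.0, 0.5]
gripper_width: 85.3
grasp_force: 0.0
```

```bash
python3 go.py 430 -245 -17;python3 - <<'E'
from plant import *
from h import *
for n in("top","scene"):
    c=capture(n)
    for a,w,h,ce in copper(c,10):
        if 120<ce[1]<320 and 200<ce[0]<450 : print(n,"cu",a,w,h,ce.round(1),ray(c,ce,20)[:2].round(1),ray(c,ce,32)[:2].round(1),ray(c,ce,46)[:2].round(1))
E
```

```text
19.1333 [ 426.9 -244.1   51.7] tilt [-0.0013  0.0011] yaw_y -7.6 turn 0.1 w 85.3 F [-0.4 -0.   0.5]
[ 430. -245.  -17.] -> [-0.6  3.3 68.7]
top cu 82 11 10 [333.  170.5] [642.8 -14.7] [639.4 -14.2] [635.4 -13.7]
top cu 39 7 7 [363.9 175.9] [628.9 -96.3] [625.6 -94.8] [621.8 -93.2]
top cu 241 17 18 [294.1 236.6] [466.7  84.7] [465.3  83.9] [463.8  83.1]
top cu 112 12 13 [425.2 251.2] [ 431.6 -250.3] [ 430.7 -247. ] [ 429.7 -243.1]
scene cu 174 20 11 [273.8 203.2] [489.9 133.2] [481.6 116.6] [471.9  97.2]
scene cu 281 21 17 [352.  308.4] [ 446.  -229.1] [ 438.7 -237.8] [ 430.1 -248. ]
```

Emit:
{"fn": "play_rows", "kwargs": {
  "travel": [
    [-0.001, 0.001, 0.01],
    [-0.001, 0.002, 0.03],
    [-0.001, 0.002, 0.05],
    [-0.001, 0.002, 0.062],
    [-0.001, 0.002, 0.068],
    [-0.001, 0.002, 0.068],
    [-0.001, 0.002, 0.068]
  ],
  "turn": [0, 0, 0, 0, 0, 0, 0]
}}

```text
time: 19.82
tcp_pos: [429.2, -246.2, -15.2]
eef_rot: [-0.0, 0.753, 0.658, 0.0]
wrist_force: [0.1, 0.2, -1.3]
gripper_width: 85.5
grasp_force: 0.0
```

Emit:
{"fn": "play_rows", "kwargs": {
  "travel": [
    [0, 0, 0],
    [0, 0, 0],
    [0, 0, 0],
    [0, 0, 0],
    [0, 0, 0],
    [0, 0, 0],
    [0, 0, 0]
  ],
  "turn": [0, 0, 0, 0, 0, 0, 0],
  "fingers": 1,
  "newtons": 80
}}

```text
time: 20.4
tcp_pos: [429.8, -246.7, -14.1]
eef_rot: [0.001, 0.753, 0.658, 0.0]
wrist_force: [-1.6, 1.8, 10.5]
gripper_width: 40.1
grasp_force: 79.4
```

```bash
python3 go.py 430 -245 40 649 67 50
```

```text
20.4 [ 429.8 -246.7  -14.1] tilt [ 0.0015 -0.0011] yaw_y -7.7 turn 0.0 w 40.1 F [-1.6  1.8 10.5]
[ 430. -245.   40.] -> [  1.7   0.1 -54.1]
[649.  67.  50.] -> [340.3 175.2 -64.2]
```

Emit:
{"fn": "play_rows", "kwargs": {
  "travel": [
    [0, 0, -0.005],
    [0, 0, -0.025],
    [0.008, 0.004, -0.055],
    [0.03, 0.015, -0.07],
    [0.06, 0.031, -0.075],
    [0.093, 0.048, -0.075],
    [0.126, 0.065, -0.075],
    [0.159, 0.082, -0.075],
    [0.192, 0.099, -0.075],
    [0.225, 0.116, -0.075],
    [0.258, 0.133, -0.075],
    [0.288, 0.148, -0.075]
  ],
  "turn": [0, 0, 0, 0, 0, 0, 0, 0, 0, 0, 0, 0]
}}

```text
time: 21.4
tcp_pos: [614.8, 21.4, 59.7]
eef_rot: [-0.0, 0.753, 0.658, -0.0]
wrist_force: [0.5, -0.0, -2.1]
gripper_width: 39.6
grasp_force: 81.2
```

Emit:
{"fn": "play_rows", "kwargs": {
  "travel": [
    [0.027, 0.014, 0],
    [0.043, 0.023, 0],
    [0.05, 0.026, 0],
    [0.051, 0.027, 0.005],
    [0.051, 0.027, 0.01],
    [0.051, 0.027, 0.01]
  ],
  "turn": [0, 0, 0, 0, 0, 0]
}}

```text
time: 21.9
tcp_pos: [645.9, 63.6, 47.8]
eef_rot: [-0.0, 0.754, 0.657, -0.002]
wrist_force: [-0.5, -0.5, -3.6]
gripper_width: 39.6
grasp_force: 81.2
```

```bash
python3 go.py 649 66.5 -4
```

```text
21.9 [645.9  63.6  47.8] tilt [-0.0037 -0.0021] yaw_y -7.8 turn -0.1 w 39.6 F [-0.5 -0.5 -3.6]
[649.   66.5  -4. ] -> [ 3.5  2.8 51.8]
```

Emit:
{"fn": "play_rows", "kwargs": {
  "travel": [
    [0, 0, 0.01],
    [0, 0, 0.025],
    [0, 0, 0.038],
    [0, 0, 0.045],
    [0, 0, 0.045],
    [0, 0, 0.045]
  ],
  "turn": [0, 0, 0, 0, 0, 0]
}}

```text
time: 22.4
tcp_pos: [647.3, 66.0, 3.7]
eef_rot: [-0.0, 0.753, 0.658, -0.001]
wrist_force: [0.9, -0.5, -2.2]
gripper_width: 39.7
grasp_force: 81.2
```

```bash
python3 go.py 649 66 -4
```

```text
22.4 [647.3  66.    3.7] tilt [-0.0017 -0.0001] yaw_y -7.7 turn 0.0 w 39.7 F [ 0.9 -0.5 -2.2]
[649.  66.  -4.] -> [0.2 1.7 7.7]
```

Emit:
{"fn": "play_rows", "kwargs": {
  "travel": [
    [0, 0, 0.003],
    [0, 0, 0.006],
    [0, 0, 0.008],
    [0, 0, 0.008],
    [0, 0, 0.008]
  ],
  "turn": [0, 0, 0, 0, 0]
}}

```text
time: 22.82
tcp_pos: [647.9, 66.2, -3.2]
eef_rot: [0.0, 0.753, 0.658, 0.0]
wrist_force: [0.5, 0.4, -2.1]
gripper_width: 40.0
grasp_force: 81.2
```

Emit:
{"fn": "play_rows", "kwargs": {
  "travel": [
    [0, 0, 0],
    [0, 0, 0],
    [0, 0, 0],
    [0, 0, 0],
    [0, 0, 0],
    [0, 0, -0.01],
    [0, 0, -0.04],
    [0, 0, -0.075],
    [0, 0, -0.105],
    [0, 0, -0.115],
    [0, 0, -0.115]
  ],
  "turn": [0, 0, 0, 0, 0, 0, 0, 0, 0, 0, 0],
  "fingers": -1
}}

```text
time: 23.73
tcp_pos: [650.5, 66.8, 116.2]
eef_rot: [0.002, 0.753, 0.658, 0.003]
wrist_force: [-0.6, 0.7, -0.4]
gripper_width: 85.6
grasp_force: 0.0
```

```bash
python3 go.py 463.5 82.5 110;python3 - <<'E'
from plant import *
from h import *
for n in("top","scene"):
    c=capture(n)
    for a,w,h,ce in copper(c,10):
        if 120<ce[1]<320 and 200<ce[0]<450 : print(n,"cu",a,w,h,ce.round(1),ray(c,ce,32)[:2].round(1),ray(c,ce,44)[:2].round(1),ray(c,ce,57)[:2].round(1))
E
```

```text
23.7333 [650.5  66.8 116.2] tilt [0.007  0.0009] yaw_y -7.7 turn 0.0 w 85.6 F [-0.6  0.7 -0.4]
[463.5  82.5 110. ] -> [  -9.6 -187.4    4.9]
top cu 239 17 18 [294.1 236.7] [465.2  84.1] [463.9  83.3] [462.5  82.5]
scene cu 88 13 8 [346.1 184.4] [672.2  97.3] [659.6  81.1] [646.   63.5]
scene cu 181 20 12 [273.6 203.2] [481.3 116.6] [473. 100.] [464.   81.9]
scene cu 68 12 7 [363.6 205.9] [648.9  -2. ] [636.9 -16. ] [623.8 -31.1]
scene cu 37 8 6 [383.3 230.3] [625.9 -98.1] [ 614.3 -109.9] [ 601.8 -122.7]
```

Emit:
{"fn": "play_rows", "kwargs": {
  "travel": [
    [0, -0.01, 0],
    [-0.002, -0.035, 0],
    [-0.004, -0.068, 0],
    [-0.006, -0.1, 0],
    [-0.008, -0.133, 0],
    [-0.009, -0.162, 0],
    [-0.0095, -0.18, 0],
    [-0.0095, -0.186, 0],
    [-0.0095, -0.186, 0.01],
    [-0.0095, -0.186, 0.03],
    [-0.0095, -0.186, 0.045],
    [-0.0095, -0.186, 0.045]
  ],
  "turn": [0, 0, 0, 0, 0, 0, 0, 0, 0, 0, 0, 0]
}}

```text
time: 24.83
tcp_pos: [460.7, 80.9, 63.3]
eef_rot: [-0.002, 0.753, 0.658, -0.002]
wrist_force: [0.0, -0.7, -0.9]
gripper_width: 85.4
grasp_force: 0.0
```

```bash
python3 go.py 463.5 82 -10
```

```text
24.8333 [460.7  80.9  63.3] tilt [-0.0053 -0.0005] yaw_y -7.7 turn 0.0 w 85.4 F [ 0.  -0.7 -0.9]
[463.5  82.  -10. ] -> [ 1.5  3.  73.3]
```

Emit:
{"fn": "play_rows", "kwargs": {
  "travel": [
    [0.001, 0.001, 0.01],
    [0.001, 0.001, 0.03],
    [0.001, 0.001, 0.05],
    [0.001, 0.001, 0.065],
    [0.001, 0.001, 0.073],
    [0.001, 0.001, 0.073],
    [0.001, 0.001, 0.073]
  ],
  "turn": [0, 0, 0, 0, 0, 0, 0]
}}

```text
time: 25.42
tcp_pos: [463.8, 82.8, -6.3]
eef_rot: [-0.0, 0.753, 0.658, -0.0]
wrist_force: [-0.0, 0.4, -0.1]
gripper_width: 85.6
grasp_force: 0.0
```

Emit:
{"fn": "play_rows", "kwargs": {
  "travel": [
    [0, 0, 0],
    [0, 0, 0],
    [0, 0, 0],
    [0, 0, 0],
    [0, 0, 0],
    [0, 0, 0],
    [0, 0, 0]
  ],
  "turn": [0, 0, 0, 0, 0, 0, 0],
  "fingers": 1,
  "newtons": 100
}}

```text
time: 26.0
tcp_pos: [464.3, 82.6, -4.9]
eef_rot: [0.001, 0.753, 0.658, 0.001]
wrist_force: [-1.7, -1.2, 10.8]
gripper_width: 47.5
grasp_force: 101.0
```

```bash
python3 go.py 463.5 82 40 660 149 50
```

```text
26.0 [464.3  82.6  -4.9] tilt [ 0.002  -0.0002] yaw_y -7.7 turn 0.0 w 47.5 F [-1.7 -1.2 10.8]
[463.5  82.   40. ] -> [ -0.8  -0.6 -44.9]
[660. 149.  50.] -> [ 92.1 185.1 -54.5]
```

Emit:
{"fn": "play_rows", "kwargs": {
  "travel": [
    [0, 0, -0.005],
    [0, 0, -0.025],
    [0.002, 0.004, -0.05],
    [0.01, 0.02, -0.065],
    [0.022, 0.045, -0.07],
    [0.036, 0.072, -0.07],
    [0.05, 0.1, -0.07],
    [0.064, 0.129, -0.07],
    [0.078, 0.157, -0.07],
    [0.088, 0.176, -0.07],
    [0.092, 0.184, -0.07],
    [0.092, 0.185, -0.07]
  ],
  "turn": [0, 0, 0, 0, 0, 0, 0, 0, 0, 0, 0, 0]
}}

```text
time: 27.0
tcp_pos: [659.9, 149.7, 63.2]
eef_rot: [-0.0, 0.753, 0.658, 0.0]
wrist_force: [-0.4, 0.1, -4.1]
gripper_width: 47.5
grasp_force: 104.1
```

Emit:
{"fn": "play_rows", "kwargs": {
  "travel": [
    [0, 0, 0],
    [0, 0, 0.01],
    [0, 0, 0.025],
    [0, 0, 0.04],
    [0, 0, 0.05],
    [0, 0, 0.052],
    [0, 0, 0.052]
  ],
  "turn": [0, 0, 0, 0, 0, 0, 0]
}}

```text
time: 27.58
tcp_pos: [657.7, 148.4, 9.8]
eef_rot: [-0.001, 0.753, 0.658, -0.001]
wrist_force: [0.4, -0.2, -4.0]
gripper_width: 47.7
grasp_force: 104.1
```

```bash
python3 go.py 660 149 5
```

```text
27.5833 [657.7 148.4   9.8] tilt [-0.0031 -0.0009] yaw_y -7.7 turn 0.1 w 47.7 F [ 0.4 -0.2 -4. ]
[660. 149.   5.] -> [0.9 2.2 4.8]
```

Emit:
{"fn": "play_rows", "kwargs": {
  "travel": [
    [0, 0.0005, 0.002],
    [0, 0.001, 0.004],
    [0, 0.001, 0.005],
    [0, 0.001, 0.005],
    [0, 0.001, 0.005]
  ],
  "turn": [0, 0, 0, 0, 0]
}}

```text
time: 28.0
tcp_pos: [660.3, 148.8, 7.0]
eef_rot: [0.0, 0.753, 0.658, 0.0]
wrist_force: [-0.0, -0.1, -4.1]
gripper_width: 47.8
grasp_force: 104.1
```

```bash
python3 go.py 660 149 5
```

```text
28.0 [660.3 148.8   7. ] tilt [0.0005 0.0001] yaw_y -7.7 turn 0.0 w 47.8 F [-0.  -0.1 -4.1]
[660. 149.   5.] -> [ 0.2 -0.4  2. ]
```

Emit:
{"fn": "play_rows", "kwargs": {
  "travel": [
    [0, 0, 0.001],
    [0, 0, 0.002],
    [0, 0, 0.002],
    [0, 0, 0.002]
  ],
  "turn": [0, 0, 0, 0]
}}

```text
time: 28.33
tcp_pos: [660.4, 148.8, 5.2]
eef_rot: [0.0, 0.753, 0.658, 0.0]
wrist_force: [-1.2, -1.2, 1.2]
gripper_width: 47.3
grasp_force: 105.0
```

Emit:
{"fn": "play_rows", "kwargs": {
  "travel": [
    [0, 0, 0],
    [0, 0, 0],
    [0, 0, 0],
    [0, 0, 0],
    [0, 0, 0],
    [0, 0, -0.01],
    [0, 0, -0.04],
    [0, 0, -0.075],
    [0, 0, -0.105],
    [0, 0, -0.13],
    [0, 0, -0.14],
    [0, 0, -0.14]
  ],
  "turn": [0, 0, 0, 0, 0, 0, 0, 0, 0, 0, 0, 0],
  "fingers": -1
}}

```text
time: 29.33
tcp_pos: [662.1, 149.6, 148.5]
eef_rot: [0.001, 0.753, 0.658, 0.003]
wrist_force: [0.3, -0.2, 0.5]
gripper_width: 85.2
grasp_force: 0.0
```

Emit:
{"fn": "play_rows", "kwargs": {
  "travel": [
    [0, -0.01, 0],
    [0, -0.03, 0],
    [0, -0.06, 0],
    [0, -0.09, 0],
    [0, -0.12, 0],
    [0, -0.14, 0],
    [0, -0.15, 0],
    [0, -0.15, 0],
    [0, -0.15, 0],
    [0, -0.15, 0]
  ],
  "turn": [0, 0, 0, 0, 0, 0, 0, 0, 0, 0]
}}

```text
time: 30.17
tcp_pos: [512.6, 168.4, 144.3]
eef_rot: [0.0, 0.753, 0.658, 0.0]
wrist_force: [-0.1, 0.2, 0.4]
gripper_width: 85.2
grasp_force: 0.0
```

```bash
python3 go.py;python3 - <<'E'
from plant import *
from h import *
for n in("top","scene"):
    c=capture(n)
    cv2.imwrite(f"pics/{n}_fin.png",c["pixels"])
    if n=="scene": cv2.imwrite("pics/fin.png",cv2.resize(c["pixels"][150:280,300:430],(520,520),interpolation=cv2.INTER_CUBIC))
    for a,w,h,ce in copper(c,10):
        if 120<ce[1]<320 and 200<ce[0]<450 : print(n,"cu",a,w,h,ce.round(1),[ray(c,ce,z)[:2].round(1).tolist() for z in(32,44,56,68)])
E
```

```text
30.1667 [512.6 168.4 144.3] tilt [0.0001 0.0001] yaw_y -7.8 turn -0.0 w 85.2 F [-0.1  0.2  0.4]
top cu 220 17 17 [269.2 158.8] [[669.6, 153.2], [665.8, 151.6], [662.0, 150.0], [658.2, 148.4]]
top cu 142 14 13 [301.6 165.1] [[653.1, 67.9], [649.5, 67.3], [645.9, 66.8], [642.3, 66.2]]
top cu 83 11 10 [333.1 170.5] [[639.4, -14.4], [636.0, -13.9], [632.6, -13.5], [629.1, -13.0]]
top cu 40 7 7 [363.9 175.8] [[625.8, -95.0], [622.5, -93.5], [619.3, -92.1], [616.0, -90.7]]
scene cu 116 17 9 [330.7 164.7] [[698.3, 202.2], [685.2, 183.7], [672.0, 165.1], [658.9, 146.6]]
scene cu 99 15 8 [345.8 184.3] [[671.7, 97.9], [659.2, 81.7], [646.6, 65.4], [634.1, 49.2]]
scene cu 67 11 8 [363.8 205.8] [[649.4, -2.1], [637.3, -16.0], [625.3, -30.0], [613.2, -44.0]]
scene cu 36 8 6 [383.3 230.2] [[626.1, -97.9], [614.6, -109.7], [603.0, -121.6], [591.5, -133.4]]
```

View pics/fin.png

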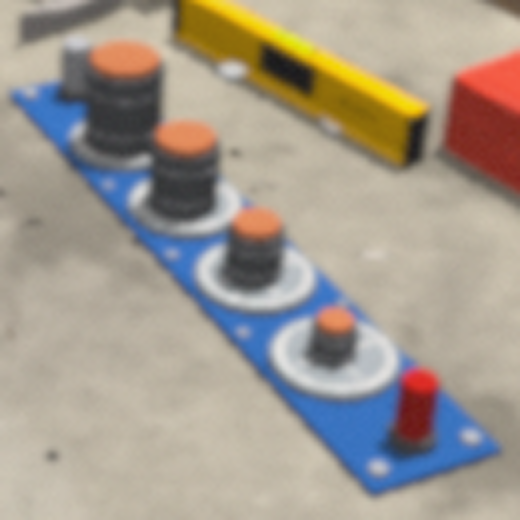

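The final view shows all four pillars upright on their seats: coppers at crop (335,320), (257,222), (186,137) and (125,58), rising from the red post to the steel post. Each measures within about 4 mm of its seat centre, so I'll hand in.

```bash
python3 -c "
from plant import *
print(sign_off())"
```

```text
the job is handed in; nothing more can be done
None
```

All four pillars stand free and upright on their seats, rising 24, 36, 48, 60 mm from the red post to the steel post, each measured within about 4 mm of its seat centre; I handed the job in at about 30 s, and no verdict came back.

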